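# Tighten the loaded slide press to its set force

## Robot

A 7-joint arm with a two-finger parallel gripper is mounted at the origin on a cart in front of the work surface, level with it; the furniture and walls round the work are solid. World frame = base frame: x ahead of the robot, y to its left, z up, the work surface at z = 0. Lengths are in m, angles in rad, forces in N, time in s.
With the tool pointing down it reaches from about 0.4 to 0.85 m from the base axis. Payload 10.4 kg.
Tool frame: the origin (TCP) lies midway between the tips of the shut fingers; the grasp point (between the pads) lies 19 mm behind it (r.grasp_offset is the distance from the TCP to the grasp point, in m); x points along the fingers, y is the direction in which the jaws open and shut, and the axes are right-handed (so a half turn about x gives the same grasp; the last joint's range is limited). The gripper opens to 87 mm and grips with 3 to 60 N. Pads are 19 mm wide; open, the fingers measure 117 mm over their backs; the gripper's body (75 mm by 190 mm) begins 51 mm behind the grasp point.
Start: joints at [1.302, 0.332, -0.065, 1.46, 0.022, 1.35, -0.088], TCP at [0.152, -0.606, 0.223] pointing down, gripper open.
Joint ranges: [-2.6, 2.6], [-0.5, 2.12], [-1.47, 1.34], [0.16, 2.42], [-1.27, 4.41], [0.06, 2.06], [-2.6, 2.6]. Speed limits (rad/s): [2.22, 2.22, 2.79, 2.79, 3.14, 3.14, 3.14].

## Interface

Orientations are given as a unit quaternion [x, y, z, w].
In Python, from bench import r, vision, close_job gives the robot as it stands. The module is installed in compiled form; this text tells all that it offers.
- The arm moves only by the shell command python3 -m pendant 'ROWS' [OPENING] [FORCE]. ROWS is text: rows parted by semicolons, each of 6 numbers parted by spaces: the shift along the tool's x, y, z in units of 0.25 m (1.0 is 0.25 m), then the turn, a rotation vector about the tool's x, y, z in units of 1.5 rad (1.0 is 1.5 rad). A call has 1 to 8 rows; each row is the pose to reach, as a shift and turn from the pose commanded when the call began, along the tool's axes at that moment; what a row does not reach only later rows make up. A row lasts 1/10 s, in which the tool goes at most 50 mm and 8.59 degrees, less where a joint would pass 70% of its speed; a pose out of reach is approached as far as the arm can. A call with a number of a shift or a turn outside -1 to 1 is refused whole. A call with a gripper value outside its range is refused whole. OPENING is the gripper command: -1 is shut, 1 is fully open, values between are in proportion, set as the call begins (- or left out, the last holds). The fingers move at their own pace and stop on an object; FORCE is the grip in N (left out, the last holds). Time passes only in rows, so rows that repeat a pose let the fingers close. It gives the time, the measured TCP pose, the force and the opening at its end, in the units of the state.
- r.read_state(): the state, without advancing time (a new reading comes with each control period).
- vision.camera(name): name is "scene" or "top"; returns (picture, depth): 384x512x3 uint8, blue, green, red; 384x512 float32, m along the optical axis (not along the pixel's ray), 0 where there is no reading.
- vision.get_calibration(name): a dict with "camera_matrix" (3x3 intrinsics, pixels), "rvec" (rotation vector, rad) and "tvec" (3), from world to camera coordinates, as OpenCV has them. Camera axes: x right, y down, z forward; pixel columns grow to the right and rows downward; lengths in m; the calibration is good to about 2 mm. A picture is of the moment at which its call begins. get_calibration takes no time and is no camera call.
- close_job(): hands the job in, once; it reports no verdict.
The state is a dict: "time": time; "joint_positions": joint angles; "joint_vel": joint speeds; "joint_torque": joint torques, N m; "ee_pos": TCP position; "eef_rot": TCP orientation; "ft_force": force on the tool from outside, world axes, zero at the start; "torque": the same for the moment, N m; "width": finger opening in m.
Only numpy, scipy, OpenCV 4.12 (cv2) and the standard library are available. Lean on these libraries where they do the work, as an engineer would, in place of code of your own. Each camera call takes 0.05 s, during which the arm holds its last target. There are 200 camera calls.

## Task

Two small slide presses stand on the worktop. Tighten the one that has a slide carrier under its shoe: turn its T-handle clockwise, seen from above, until the sprung tab pops out of the front of its head, stop turning as soon as it is out (do not overtighten by more than about 30 degrees), and let go. Leave the handle of the empty press as it is.

Things in the scene. Friction and masses are not known exactly. Their poses are not given: they have to be found in the camera images.
- press: LOADED press: grey C-clamp fixed to the worktop, dark foot 110 (x) x 100 x 12 mm, column at its +x end, head 80 x 46 mm, top at 76 mm. Told from the identical empty press by the white carrier 124 x 32 x 7 mm with a glass slide that lies across the foot (along y) under the round shoe and overhangs the foot by 12 mm on both sides. Origin: on the worktop under the screw axis; z up; tab faces -x.
- press_handle (a point): Centre of the loaded press's T-handle, 114 mm above the worktop on the vertical screw axis: a black bar 56 mm long (x), 12 mm thick (y), 22 mm high (z up). Axes turn with it; it does not rise or sink. Below the bar: spindle 12 mm and hub 18 mm in diameter, then 21 mm down a steel collar (top at 82 mm, 26 mm in diameter) on the head.
- press_screw (a joint): Loaded press's screw angle in rad, growing clockwise seen from above. Starts at 0 to 0.5; the tab is released at about 1.18; hard stop at 1.9. At 0 the bar lies along the foot's x axis. Stays where it is left. Turning takes about 0.1 N m, rising to 0.14 N m at the release as the shoe presses the slide.
- press_tab (a joint): How far the loaded press's tab stands out of the head's front face, in m: 0 to 0.001 in, 0.010 fully out. Aluminium tab with a white end, 16 mm wide, 7 mm high, 62 mm above the worktop. It springs out by itself at the set force and stays out.
- spare_tip (a point): End of the T-handle bar of the EMPTY press (28 mm from its screw axis, 114 mm above the worktop; x points out along the bar). That press has no carrier under its shoe, stands 14 to 30 cm to the left or right of the loaded one, and its screw turns easily (0.1 N m). Both presses stand to the right of a tall analyser cabinet (its side at about y = 0.47): swing the arm in clear of it.

How it is judged:
At the end, for the whole second after the job is handed in: The loaded press's tab stands out of its head by more than 7 mm, its screw is left between 1.0 and 1.75 rad (tightened to the release at about 1.18 rad and not more than about 30 degrees beyond), and the empty press's handle has turned less than about 20 degrees (its tip has moved less than 10 mm) (value of joint press_tab above 0.007 m and value of joint press_screw between 1 and 1.75 rad and distance of spare_tip from where it was at the start of the episode below 0.01 m); the robot touches nothing.
It fails at once if the loaded press is overtightened: its screw is turned beyond 1.75 rad, more than 30 degrees past the tab's release (value of joint press_screw above 1.75 rad).
It fails at once if the empty press's handle is turned by more than about 20 degrees (its tip moved over 10 mm) (distance of spare_tip from where it was at the start of the episode above 0.01 m).
It also fails if it takes over 38 s, if anything falls off the work surface, if the arm or the gripper's body presses on something with over 40 N, if the wrist force passes 120 N, or if a joint passes its speed limit or range.

## Working session

There is one attempt and no reset: what is moved stays moved. The work goes in short steps, Python scripts to look and compute and a shell command to move; the robot and the scene stay as the last step left them, time stands still between calls to the robot, and variables do not carry over. Pictures are saved under pics/ and viewed, about 8 in all and at most 12, crops included, and the job is handed in when it is done.

```bash
mkdir -p pics; cat > h.py <<'E'
import numpy as np, cv2
from bench import r, vision
from scipy.spatial.transform import Rotation as R
def cloud(name):
    p,d=vision.camera(name); c=vision.get_calibration(name)
    K=np.array(c["camera_matrix"]);Rm=cv2.Rodrigues(np.array(c["rvec"],float))[0];t=np.array(c["tvec"],float).ravel()
    v,u=np.mgrid[:384,:512]
    P=np.stack([(u-K[0,2])/K[0,0]*d,(v-K[1,2])/K[1,1]*d,d],-1)
    return p,d,(P-t)@Rm
E
python3 - <<'E'
from h import *
for n in("scene","top"):
    p,d,W=cloud(n); np.savez("/tmp/"+n,p=p,d=d,W=W); cv2.imwrite(f"pics/{n}0.png",p)
    c=vision.get_calibration(n);print(n,np.round(c["camera_matrix"],1).tolist(),c["rvec"],c["tvec"],(d>0).mean())
    m=(d>0)&(W[...,2]>.095)&(W[...,2]<.14)&(p.max(-1)<70)
    k,l,s,ce=cv2.connectedComponentsWithStats(m.astype(np.uint8))
    for i in range(1,k):
        if s[i,4]>15: print(i,s[i].tolist(),ce[i].round(),W[l==i].mean(0).round(3))
s=r.read_state();print({k:np.round(v,3).tolist() for k,v in s.items()})
E
```

```text
scene [[361.4, 0.0, 256.7], [0.0, 361.4, 191.9], [0.0, 0.0, 1.0]] [ 1.14018843 -2.20100031  1.15555889] [0.40483385 0.26782385 0.68496023] 0.9960784912109375
5 [282, 129, 13, 8, 56] [288. 133.] [ 0.673 -0.1    0.117]
7 [301, 134, 14, 6, 44] [307. 137.] [ 0.638 -0.151  0.103]
8 [282, 165, 11, 15, 103] [287. 173.] [0.496 0.05  0.118]
9 [316, 195, 103, 84, 919] [341. 258.] [0.205 0.159 0.121]
10 [206, 201, 6, 22, 91] [208. 213.] [0.46  0.297 0.123]
top [[376.3, 0.0, 250.5], [0.0, 376.3, 198.5], [0.0, 0.0, 1.0]] [ 2.12808012 -2.16191103  0.14443114] [0.18620984 0.47575353 0.86699485] 0.996185302734375
1 [480, 18, 6, 6, 28] [483.  20.] [ 0.886 -0.378  0.099]
2 [139, 33, 5, 11, 16] [141.  38.] [0.858 0.433 0.098]
7 [373, 88, 8, 8, 34] [377.  92.] [ 0.701 -0.107  0.126]
9 [307, 169, 11, 26, 144] [312. 182.] [0.501 0.044 0.124]
10 [191, 186, 17, 23, 157] [199. 197.] [0.471 0.288 0.123]
12 [2, 199, 31, 3, 43] [ 17. 200.] [0.472 0.688 0.117]
13 [244, 268, 181, 64, 1735] [330. 297.] [0.257 0.014 0.12 ]
{'time': 0.1, 'joint_positions': [1.302, 0.333, -0.065, 1.461, 0.022, 1.35, -0.088], 'joint_vel': [-0.001, -0.001, 0.001, -0.001, 0.0, 0.002, -0.001], 'joint_torque': [0.001, -62.455, 0.024, -39.072, -0.061, 0.037, 0.0], 'ee_pos': [0.152, -0.606, 0.222], 'eef_rot': [-0.702, -0.087, 0.702, -0.086], 'ft_force': [0.073, 0.432, -0.408], 'torque': [-0.056, -0.032, 0.029], 'width': 0.087}
```

View pics/top0.png

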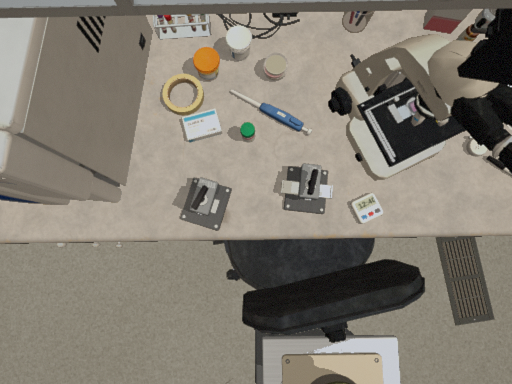

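View pics/scene0.png

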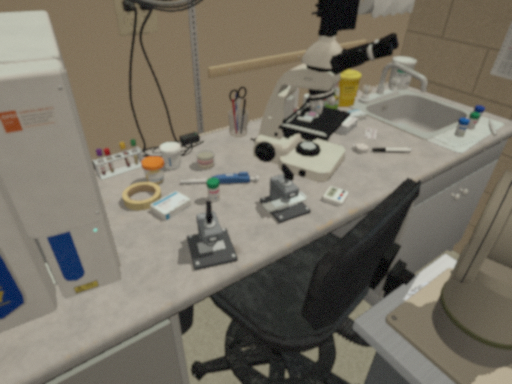

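The loaded press is the right one: carrier ends at (290,187) and (326,191), handle at about (312,182) in the top view. The empty press is at (205,200). Next I'll measure the handle, foot and obstacle heights.

```bash
python3 - <<'E'
from h import *
z=np.load("/tmp/top.npz");p,d,W=z["p"],z["d"],z["W"]
c=vision.get_calibration("top");K=c["camera_matrix"];Rm=cv2.Rodrigues(np.array(c["rvec"],float))[0];t=np.array(c["tvec"],float).ravel()
C=-Rm.T@t;print("cam",C)
def cast(px,h):
    ray=np.c_[px,np.ones(len(px))]@np.linalg.inv(K).T@Rm
    return C+ray*((h-C[2])/ray[:,2])[:,None]
v,u=np.mgrid[:384,:512]
for n,(a,b,x0,x1) in dict(loaded=(155,220,278,336),empty=(170,235,175,235)).items():
    box=(u>=x0)&(u<x1)&(v>=a)&(v<b)
    for nm,m,h in(("bar",box&(p.max(-1)<55)&(W[...,2]>.108),.125),("foot",box&(p.max(-1)<95)&(abs(W[...,2]-.012)<.008),.012),("carrier",box&(p.min(-1)>150)&(abs(W[...,2]-.02)<.008),.02),("head",box&(abs(W[...,2]-.076)<.006),.076)):
        if m.sum()<5: print(n,nm,m.sum());continue
        q=cast(np.c_[u[m],v[m]],h)[:,:2]; rc=cv2.minAreaRect((q*1000).astype(np.float32))
        print(n,nm,m.sum(),"z",np.median(W[m][:,2]).round(3),"mean",q.mean(0).round(4),"rect",np.round(rc[0],1),np.round(rc[1],1),round(rc[2],1))
Wa=W
g=np.zeros((16,20))
for i in range(16):
  for j in range(20):
    m=(abs(Wa[...,0]-(0.05+.05*i))<.025)&(abs(Wa[...,1]-(.5-.05*j))<.025)&(d>0)
    g[i,j]=Wa[m][:,2].max()*100 if m.any() else -99
print("rows x .05.., cols y .5 down, cm");print(g.round().astype(int))
i=p[150:245,165:345];cv2.imwrite("pics/crop.png",cv2.resize(i,None,fx=4.4,fy=4.4,interpolation=cv2.INTER_CUBIC))
E
```

```text
cam [0.35174144 0.17361336 0.92673186]
loaded bar 125 z 0.125 mean [0.5008 0.0443] rect [500.3  44.6] [11.  54.6] 74.0
loaded foot 749 z 0.012 mean [0.4886 0.0505] rect [501.9  43.8] [ 97.9 109.7] 82.4
loaded carrier 370 z 0.022 mean [0.5018 0.042 ] rect [489.7  39.2] [ 90.6 125.6] 10.3
loaded head 499 z 0.076 mean [0.5124 0.043 ] rect [511.8  41.5] [46.  80.1] 82.6
empty bar 87 z 0.125 mean [0.4774 0.2837] rect [470.6 287.5] [12.7 51.2] 63.6
empty foot 573 z 0.012 mean [0.4724 0.2819] rect [470.8 288.9] [ 99.6 108.1] 72.1
empty carrier 77 z 0.015 mean [0.4602 0.2698] rect [444.9 273.3] [ 66.3 127. ] 30.1
empty head 485 z 0.076 mean [0.4824 0.2828] rect [480.4 285.7] [46.  80.4] 72.0
rows x .05.., cols y .5 down, cm
[[-74 -74 -74 -74 -74 -74 -66   0   2   6   8   7   2   0 -74 -74 -74 -74
  -74 -73]
 [-74 -74 -74 -74 -74 -74 -99   1   2   2   8   2   2   0 -99 -99 -99 -74
  -74 -74]
 [-74 -74 -74 -74 -74 -74 -75   0   1   0   2   2   0   0 -99 -99 -99 -99
  -99 -99]
 [-74 -74 -74 -74 -74 -74  13  16  16  16  16  16 -99 -99 -99 -99 -99 -99
  -99 -99]
 [-73 -74 -74 -74 -68 -66  13  15 
[... 286 characters left out ...]
   1   1
    1   0]
 [ 46   0   1   2  13   8   1   0   2  12   7   2   2   2  40   1   1   1
    1   1]
 [ 46   1   0   2  13  13   1   1   3  13   8   1  16  36  40   1   1   1
    1   1]
 [ 46  43   0   0   7   0   0   1   2  13   8   1  17  37  39  37   1   1
    2   2]
 [ 46  54  54  54  55  54  54  55  55  55  55  54  54  52  45  37  16   2
    2   0]
 [ 46  54  55  55  55  54  55  55  54  54  54  54  54  53  38  17   0   2
    1   0]
 [-99  45   3   3   3   3   1   3   4   4   7   9  31  37  36 -99 -99 -99
  -99 -99]
 [-99  38   3   3   3   1   2   2   0   1   7  10  28  30 -99 -99 -99 -99
  -99   4]
 [-99  30   3   3   8   7   0   5   5   1   1  12  12  22 -99 -99 -99 -99
  -99 -99]]
```

View pics/crop.png

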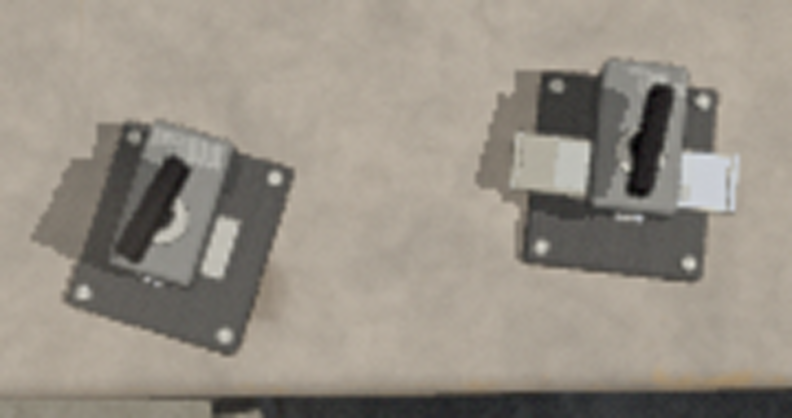

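```bash
cat >> h.py <<'E'
def row(pos,yaw=None):
    """pose -> (shift/.25, turn/1.5) from the current pose; tool down, jaw axis y at yaw (deg)"""
    s=r.read_state();q=R.from_quat(s["eef_rot"]);M=q.as_matrix()
    y=np.array([np.cos(np.radians(yaw)),np.sin(np.radians(yaw)),0]) if yaw is not None else M[:,1]*[1,1,0]/np.linalg.norm(M[:2,1])
    x=np.array([0,0,-1.]);T=R.from_matrix(np.c_[x,y,np.cross(x,y)])
    sh=M.T@(np.array(pos)-s["ee_pos"])/.25; ro=(q.inv()*T).as_rotvec()/1.5
    print("row",np.round(sh,3),np.round(ro,3),"jaw yaw now",np.degrees(np.arctan2(M[1,1],M[0,1])).round(1),"t",round(s["time"],2))
E
python3 - <<'E'
from h import *
W=np.load("/tmp/top.npz")["W"];S=np.load("/tmp/scene.npz")["W"]
for n,A in(("top",W),("scene",S)):
    A=A.reshape(-1,3)
    t=A[(A[:,2]>.2)&(A[:,1]<.3)&(A[:,1]>-.6)&(A[:,0]>.2)&(A[:,0]<.57)]
    for lo in np.arange(-.4,.1,.05):
        q=t[(t[:,1]>=lo)&(t[:,1]<lo+.05)]
        if len(q):print(n,round(lo,2),len(q),"minx",q[:,0].min().round(3),"zmax",q[:,2].max().round(3))
    b=A[(A[:,2]>.13)&(A[:,2]<.5)&(A[:,1]<.0)&(A[:,0]>.33)&(A[:,0]<.75)]
    print("near",b[np.argsort(np.hypot(b[:,0]-.5,b[:,1]-.044))[[0,20,60]]].round(3))
    s=A[(A[:,2]>.42)&(A[:,1]<.3)&(A[:,1]>-.4)&(A[:,0]>0)&(A[:,0]<.9)]
    if len(s): print("shelf minx",np.percentile(s[:,0],[0,2,10]).round(3),"z",s[:,2].min().round(3))
s=r.read_state();print(R.from_quat(s["eef_rot"]).as_matrix().round(3))
row([0.152,-0.4,.46]);row([0.3,-.3,.46],74);row([0.3,-.3,.46],-106)
E
```

```text
top -0.25 354 minx 0.46 zmax 0.397
top -0.2 1736 minx 0.462 zmax 0.4
near [[ 0.557 -0.1    0.15 ]
 [ 0.567 -0.097  0.155]
 [ 0.553 -0.104  0.155]]
shelf minx [0.352 0.352 0.581] z 0.42
scene -0.3 146 minx 0.481 zmax 0.418
scene -0.25 244 minx 0.454 zmax 0.418
scene -0.2 734 minx 0.46 zmax 0.407
near [[ 0.575 -0.087  0.154]
 [ 0.552 -0.102  0.156]
 [ 0.581 -0.091  0.159]]
shelf minx [0.574 0.576 0.578] z 0.42
[[-0.     0.243 -0.97 ]
 [ 0.001 -0.97  -0.243]
 [-1.    -0.001  0.   ]]
row [-0.952 -0.8   -0.2  ] [0.    0.    0.001] jaw yaw now -75.9 t 0.1
row [-0.951 -1.044 -0.872] [-1.744e+00 -1.000e-03  0.000e+00] jaw yaw now -75.9 t 0.1
row [-0.951 -1.044 -0.872] [0.35  0.    0.001] jaw yaw now -75.9 t 0.1
```

```bash
R='-0.95 -0.6 0 0 0 0'; python3 -m pendant '-0.95 -0.6 0 0 0 0;-0.95 -0.6 0 0 0 0;-0.95 -0.6 0 0 0 0;-0.95 -0.6 0 0 0 0;-0.95 -0.6 0 0 0 0;-0.95 -0.6 0 0 0 0;-0.95 -0.6 0 0 0 0;-0.95 -0.6 0 0 0 0' 1
python3 - <<'E'
from h import *
row([0.29,-.30,.46],-30)
print(r.read_state()["joint_positions"])
E
```

```text
time: 0.9
ee_pos: [0.1156, -0.4608, 0.4601]
eef_rot: [0.702, 0.086, -0.702, 0.087]
ft_force: [-0.0, -0.4, -0.4]
width: 0.0867
row [-0.    -0.454 -0.833] [-0.534  0.    -0.001] jaw yaw now -75.9 t 0.9
[ 1.30244013e+00 -9.93122348e-03 -7.27454993e-02  1.36439470e+00
 -6.39710392e-04  1.78626925e+00 -9.54676513e-02]
```

```bash
python3 -m pendant '0 -0.45 -0.83 -0.53 0 0;0 -0.45 -0.83 -0.53 0 0;0 -0.45 -0.83 -0.53 0 0;0 -0.45 -0.83 -0.53 0 0;0 -0.45 -0.83 -0.53 0 0;0 -0.45 -0.83 -0.53 0 0;0 -0.45 -0.83 -0.53 0 0'
python3 - <<'E'
from h import *
row([0.42,-.08,.46],20)
print(r.read_state()["joint_positions"])
E
```

```text
time: 1.6
ee_pos: [0.29, -0.3008, 0.4585]
eef_rot: [-0.613, -0.353, 0.613, -0.351]
ft_force: [-0.3, 0.1, -0.1]
width: 0.0872
row [-0.005  0.005 -1.025] [-0.584 -0.001  0.001] jaw yaw now -30.2 t 1.6
[ 1.06169992 -0.12574227 -0.31562952  1.47178624 -0.04009198  1.79186253
  0.21226793]
```

```bash
python3 -m pendant '0 0 -1 -0.58 0 0;0 0 -1 -0.58 0 0;0 0 -1 -0.58 0 0;0 0 -1 -0.58 0 0;0 0 -1 -0.58 0 0;0 0 -1 -0.58 0 0;0 0 -1 -0.58 0 0;0 0 -1 -0.58 0 0'
python3 - <<'E'
from h import *
row([0.50,.0445,.3],74)
print(r.read_state()["joint_positions"])
E
```

```text
time: 2.4
ee_pos: [0.4156, -0.0871, 0.4593]
eef_rot: [0.41, 0.576, -0.41, 0.575]
ft_force: [-0.1, -0.4, 0.3]
width: 0.0868
row [ 0.637  0.492 -0.387] [-0.639 -0.001  0.   ] jaw yaw now 19.1 t 2.4
[ 0.78492766 -0.11119449 -0.59821616  1.44502416 -0.06441192  1.7895302
  0.50838068]
```

```bash
python3 -m pendant '0.64 0.49 -0.39 -0.64 0 0;0.64 0.49 -0.39 -0.64 0 0;0.64 0.49 -0.39 -0.64 0 0;0.64 0.49 -0.39 -0.64 0 0;0.64 0.49 -0.39 -0.64 0 0;0.64 0.49 -0.39 -0.64 0 0;0.64 0.49 -0.39 -0.64 0 0;0.64 0.49 -0.39 -0.64 0 0'
python3 - <<'E'
from h import *
row([0.5005,.0445,.15],74);row([0.5005,.0445,.096],74)
print(r.read_state()["joint_positions"])
p,d,W=cloud("scene");cv2.imwrite("pics/s1.png",cv2.resize(p[90:250,180:400],None,fx=3.6,fy=3.6))
E
```

```text
time: 3.2
ee_pos: [0.4988, 0.0456, 0.2994]
eef_rot: [0.097, 0.701, -0.097, 0.7]
ft_force: [0.6, 0.1, -0.4]
width: 0.0872
row [ 0.598 -0.002  0.008] [ 0.002 -0.001  0.   ] jaw yaw now 74.2 t 3.2
row [ 0.814 -0.002  0.008] [ 0.002 -0.001  0.   ] jaw yaw now 74.2 t 3.2
[ 0.59216207  0.08382375 -0.8107172   1.62051889  0.06095868  1.46451328
  1.07131421]
```

View pics/s1.png

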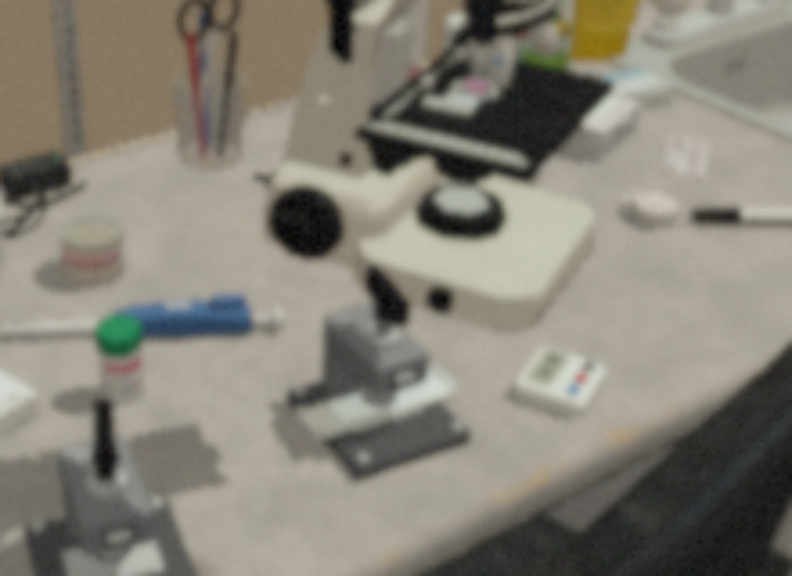

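The crop shows the loaded press with its carrier; the tab is still in, at about (403,372) on the front face. The gripper is still above the crop, so I'll descend.

```bash
python3 -m pendant '0.2 0 0 0 0 0;0.4 0 0.01 0 0 0;0.6 0 0.01 0 0 0;0.6 0 0.01 0 0 0;0.7 0 0.01 0 0 0;0.8 0 0.01 0 0 0;0.81 0 0.01 0 0 0;0.81 0 0.01 0 0 0'
python3 - <<'E'
from h import *
row([0.5005,.0445,.096],74)
p,d,W=cloud("top");cv2.imwrite("pics/t2.png",cv2.resize(p[100:250,165:400],None,fx=3.4,fy=3.4))
p,d,W=cloud("scene");cv2.imwrite("pics/s2.png",cv2.resize(p[90:250,180:400],None,fx=3.6,fy=3.6))
E
```

```text
time: 4.05
ee_pos: [0.5021, 0.0464, 0.0993]
eef_rot: [0.096, 0.7, -0.096, 0.701]
ft_force: [0.8, 0.1, 0.2]
width: 0.0872
row [ 0.013 -0.009 -0.004] [ 0.004  0.001 -0.   ] jaw yaw now 74.4 t 4.05
```

View pics/s2.png

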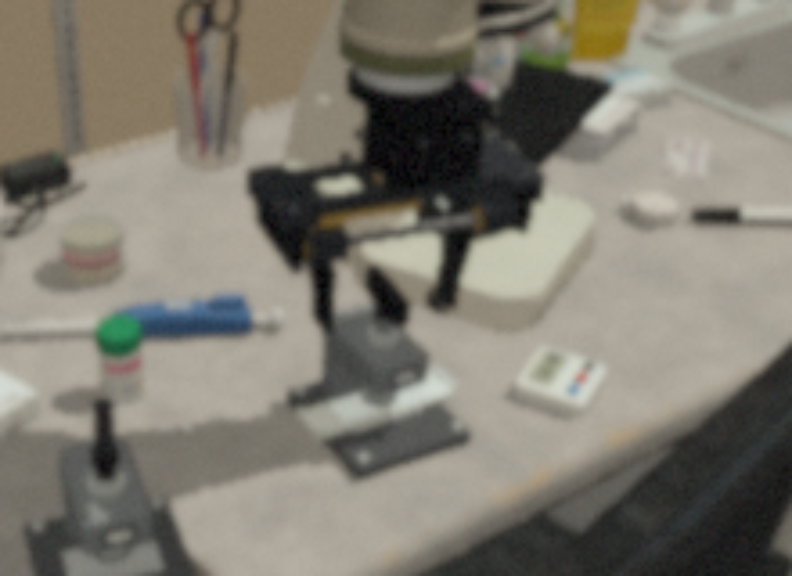

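The fingers straddle the handle bar at crop (385,290), clear of the head. Closing now.

```bash
python3 -m pendant '0.01 -0.005 0 0 0 0;0.01 -0.005 0 0 0 0;0.01 -0.005 0 0 0 0;0.01 -0.005 0 0 0 0;0.01 -0.005 0 0 0 0;0.01 -0.005 0 0 0 0;0.01 -0.005 0 0 0 0;0.01 -0.005 0 0 0 0' -1 30
python3 - <<'E'
from h import *
s=r.read_state();print(s["joint_positions"],s["torque"]);row([0.5005,.0445,.096],74)
E
```

```text
time: 4.95
ee_pos: [0.5009, 0.0455, 0.095]
eef_rot: [0.095, 0.701, -0.095, 0.701]
ft_force: [0.6, 0.2, -0.6]
width: 0.0309
[ 0.52874558  0.27383682 -0.79180177  1.8952908   0.22223868  1.06214988
  0.94635504] [ 0.06599242 -0.14881354  0.02577992]
row [-0.004 -0.004 -0.001] [0.006 0.    0.   ] jaw yaw now 74.5 t 4.95
```

Still closing; hold a bit more.

```bash
python3 -m pendant '0 0 0 0 0 0;0 0 0 0 0 0;0 0 0 0 0 0;0 0 0 0 0 0;0 0 0 0 0 0;0 0 0 0 0 0' -1 30
python3 - <<'E'
from h import *
s=r.read_state();print(s["torque"]);row([0.5005,.0445,.096],74)
E
```

```text
time: 5.55
ee_pos: [0.501, 0.0458, 0.095]
eef_rot: [0.095, 0.701, -0.095, 0.701]
ft_force: [1.6, 2.9, -1.5]
width: 0.0114
[ 0.57067508 -0.41481174 -0.04140944]
row [-0.004 -0.005 -0.001] [ 0.006  0.    -0.   ] jaw yaw now 74.5 t 5.55
```

Gripped. Turn clockwise about 0.87 rad first (estimated screw ≈0.14 → 1.01).

```bash
python3 -m pendant '0 0 0 0.08 0 0;0 0 0 0.16 0 0;0 0 0 0.24 0 0;0 0 0 0.32 0 0;0 0 0 0.4 0 0;0 0 0 0.48 0 0;0 0 0 0.56 0 0;0 0 0 0.58 0 0'
python3 - <<'E'
from h import *
s=r.read_state();print(s["torque"],s["joint_positions"].round(2) if hasattr(s["joint_positions"],"round") else s["joint_positions"]);row([0.5005,.0445,.096],74)
p,d,W=cloud("scene");cv2.imwrite("pics/s3.png",cv2.resize(p[130:230,230:330],None,fx=6,fy=6))
E
```

```text
time: 6.35
ee_pos: [0.5024, 0.0475, 0.0951]
eef_rot: [0.384, 0.594, -0.381, 0.595]
ft_force: [10.3, 7.4, -11.8]
width: 0.0115
[ 1.84016857 -2.40277292  0.09116775] [ 0.42  0.25 -0.67  1.9   0.17  1.05  0.11]
row [-0.004 -0.012  0.008] [-0.576  0.001 -0.003] jaw yaw now 24.5 t 6.35
```

View pics/s3.png

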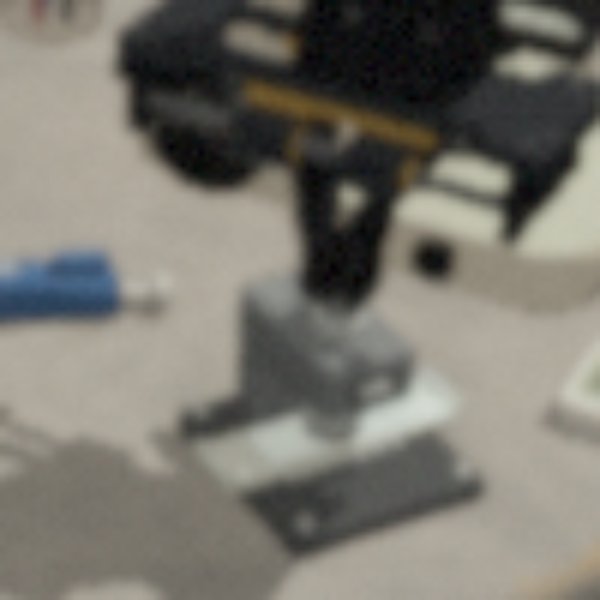

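Tab is still flush at crop (378,385). There is some side load, so I'll shift slightly with it and continue.

```bash
python3 -m pendant '0 0.004 -0.002 0.03 0 0;0 0.008 -0.003 0.06 0 0;0 0.008 -0.003 0.09 0 0;0 0.008 -0.003 0.12 0 0;0 0.008 -0.003 0.12 0 0;0 0.008 -0.003 0.12 0 0'
python3 - <<'E'
from h import *
s=r.read_state();print(s["torque"]);row([0.5005,.0445,.096],74)
p,d,W=cloud("scene");cv2.imwrite("pics/s4.png",cv2.resize(p[170:220,260:320],None,fx=10,fy=10))
E
```

```text
time: 7.0
ee_pos: [0.503, 0.0477, 0.0951]
eef_rot: [0.434, 0.558, -0.433, 0.559]
ft_force: [4.0, 4.1, -3.9]
width: 0.012
[ 0.8882922  -0.98630218 -0.06651503]
row [-0.004 -0.013  0.01 ] [-0.694  0.    -0.001] jaw yaw now 14.3 t 7.0
```

View pics/s4.png

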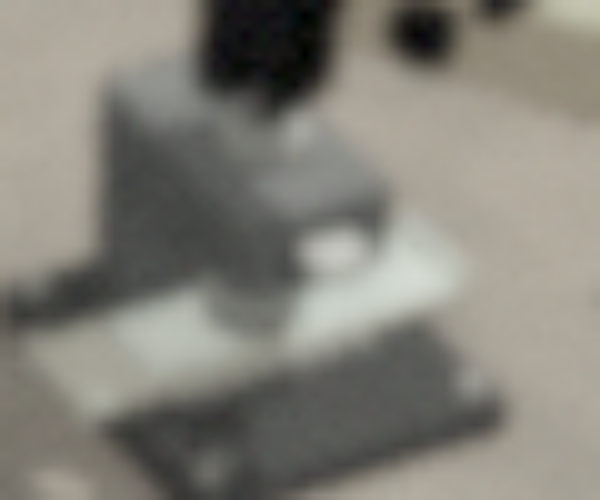

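The white tab end at crop (335,250) looks brighter, but I can't tell if it's out. Comparing depth of that patch with the start picture will settle it.

```bash
cat >> h.py <<'E'
def tab(W,p):
    a=np.radians(-7.4);ex=np.array([np.cos(a),np.sin(a)]);ey=np.array([-ex[1],ex[0]])
    q=W[...,:2]-[.5018,.044];X=q@ex;Y=q@ey;z=W[...,2]
    m=(abs(Y)<.035)&(X<-.005)&(X>-.06)
    for h in(.052,.057,.062,.067,.072):
        k=m&(abs(z-h)<.0025)
        for nm,kk in(("mid",k&(abs(Y)<.009)),("side",k&(abs(Y)>.013))):
            print(h,nm,kk.sum(),(np.sort(X[kk])*1000).round(1)[:8],p[kk].mean().round() if kk.any() else "")
E
python3 - <<'E'
from h import *
z=np.load("/tmp/scene.npz");print("start");tab(z["W"],z["p"])
p,d,W=cloud("scene");print("now");tab(W,p)
E
```

```text
start
0.052 mid 3 [-26.8 -26.6 -26.4] 107.0
0.052 side 3 [-28.3 -26.9 -25.3] 104.0
0.057 mid 5 [-28.9 -28.7 -28.2 -28.  -27.2] 106.0
0.057 side 18 [-29.2 -28.9 -28.7 -28.5 -28.1 -27.8 -27.4 -27.2] 88.0
0.062 mid 6 [-31.5 -31.2 -30.7 -30.2 -29.8 -29.7] 110.0
0.062 side 15 [-29.5 -28.9 -28.9 -28.8 -27.8 -27.5 -26.5 -25.8] 77.0
0.067 mid 13 [-32.1 -31.5 -31.4 -30.5 -30.2 -30.1 -29.9 -29.8] 109.0
0.067 side 22 [-29.7 -29.5 -29.3 -28.2 -28.2 -28.2 -28.  -27.5] 78.0
0.072 mid 10 [-30.8 -30.4 -30.  -28.6 -28.5 -28.4 -27.1 -26.9] 100.0
0.072 side 17 [-29.  -28.9 -28.7 -27.9 -27.7 -27.5 -27.3 -26.9] 92.0
now
0.052 mid 1 [-27.4] 102.0
0.052 side 7 [-28.2 -27.2 -26.1 -25.1 -22.2 -11.8  -7.3] 97.0
0.057 mid 2 [-27.6 -26.6] 101.0
0.057 side 11 [-28.9 -28.6 -28.  -27.7 -27.6 -27.5 -26.  -23.7] 93.0
0.062 mid 8 [-39.4 -39.3 -39.  -35.9 -35.5 -32.2 -29.1 -28.2] 145.0
0.062 side 17 [-29.2 -29.1 -28.  -27.9 -27.9 -26.4 -26.3 -26.3] 87.0
0.067 mid 26 [-41.3 -40.8 -40.7 -40.6 -40.3 -39.1 -39.  -38.9] 168.0
0.067 side 15 [-29.1 -29.  -28.1 -27.8 -27.5 -27.4 -27.4 -26.8] 83.0
0.072 mid 11 [-32.1 -29.7 -29.3 -28.4 -28.1 -28.  -28.  -27.8] 111.0
0.072 side 19 [-29.1 -28.5 -28.3 -28.1 -28.  -27.6 -27.3 -26.7] 85.0
```

The tab now stands out 10 mm (−40 vs −30 mm), and the turn fits the release at about 1.18 rad. Letting go.

```bash
python3 -m pendant '0 0 0 0 0 0;0 0 0 0 0 0;0 0 0 0 0 0;0 0 0 0 0 0;0 0 0 0 0 0;0 0 0 0 0 0;0 0 0 0 0 0;0 0 0 0 0 0' 1
python3 -m pendant '0 0 0 0 0 0;0 0 0 0 0 0;0 0 0 0 0 0;0 0 0 0 0 0;-0.05 0 0 0 0 0;-0.1 0 0 0 0 0;-0.15 0 0 0 0 0;-0.2 0 0 0 0 0'
python3 -m pendant '-0.2 0 0 0 0 0;-0.4 0 0 0 0 0;-0.6 0 0 0 0 0;-0.8 0 0 0 0 0;-0.8 0 0 0 0 0;-0.8 0 0 0 0 0;-0.8 0 0 0 0 0'
python3 - <<'E'
from h import *
s=r.read_state();print(s["time"],s["ft_force"],s["torque"])
p,d,W=cloud("scene");tab(W,p);cv2.imwrite("pics/s5.png",cv2.resize(p[90:250,180:400],None,fx=3.6,fy=3.6))
p,d,W=cloud("top");cv2.imwrite("pics/t5.png",cv2.resize(p[150:245,165:345],None,fx=4.4,fy=4.4,interpolation=cv2.INTER_CUBIC))
E
```

```text
time: 7.9
ee_pos: [0.5024, 0.047, 0.095]
eef_rot: [0.434, 0.558, -0.434, 0.558]
ft_force: [0.2, 0.6, 0.2]
width: 0.0677
time: 8.7
ee_pos: [0.5027, 0.047, 0.1467]
eef_rot: [0.434, 0.558, -0.434, 0.559]
ft_force: [-0.3, -0.5, -0.1]
width: 0.0867
time: 9.4
ee_pos: [0.5019, 0.0469, 0.3444]
eef_rot: [0.433, 0.559, -0.434, 0.558]
ft_force: [-0.8, 0.0, -0.7]
width: 0.0868
9.4 [-0.78234698  0.03832052 -0.71258541] [-0.01268225 -0.11044483  0.02314719]
0.052 mid 2 [-27.3 -25.5] 106.0
0.052 side 5 [-26.1 -24.8 -22.5 -17.3  -7.3] 84.0
0.057 mid 1 [-28.7] 84.0
0.057 side 13 [-29.  -28.4 -28.3 -28.1 -27.8 -27.7 -26.9 -26.6] 100.0
0.062 mid 10 [-40.9 -39.3 -39.2 -39.1 -38.3 -38.3 -30.9 -30.4] 148.0
0.062 side 17 [-28.4 -28.2 -28.1 -27.9 -26.9 -26.6 -26.5 -26.2] 83.0
0.067 mid 25 [-40.7 -40.7 -40.  -39.9 -39.2 -38.2 -38.2 -37.6] 161.0
0.067 side 16 [-29.3 -29.  -28.9 -28.6 -27.8 -27.7 -27.6 -26.5] 83.0
0.072 mid 12 [-40.3 -30.4 -29.2 -28.6 -28.5 -27.7 -27.6 -27.3] 113.0
0.072 side 19 [-29.  -27.6 -27.5 -27.3 -26.8 -26.7 -26.7 -26.4] 92.0
```

View pics/s5.png

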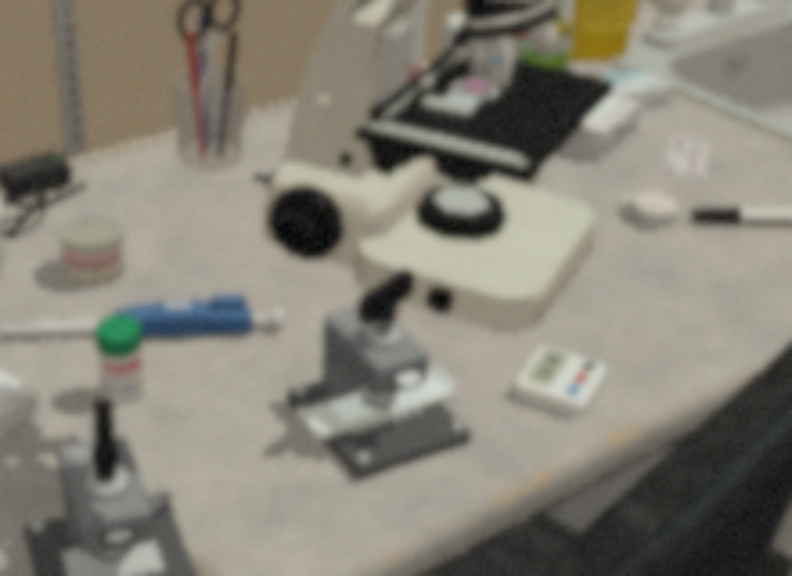

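View pics/t5.png

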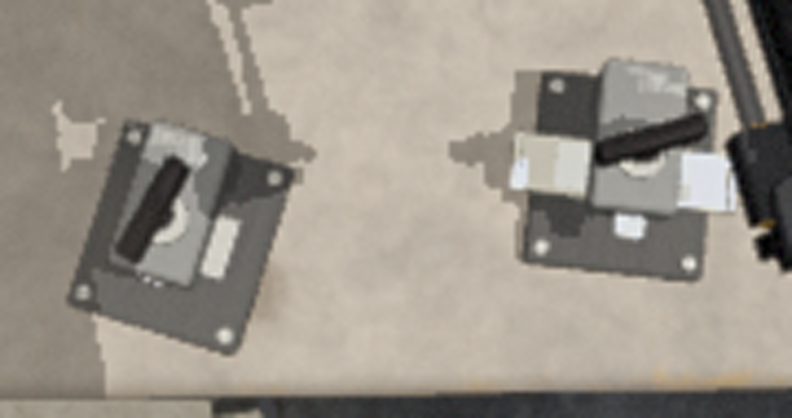

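The tab is out at (628,225), the loaded bar is turned, and the empty press's bar lies where it did, (120,255) to (180,160). The gripper is clear. Handing in.

```bash
python3 -c "
from bench import close_job
print(close_job())"
```

```text
the job is handed in; nothing more can be done
None
```

I tightened the loaded press (the right-hand one, at about x 0.50, y 0.045) until its tab came out, then let go and handed the job in at about 9.5 s. I turned the handle about 60° clockwise in two steps and stopped once the tab was out.

- **Tab:** depth readings put it about 10 mm out of the head, both before and after I let go.
- **Screw:** I estimate it at about 1.18–1.2 rad, from the gripper's turn plus the starting angle measured in the pictures. I had no direct reading of the joint.
- **Empty press:** its handle looks unmoved in the last top picture. I did not re-measure its tip.
- **Contact:** the gripper is open and about 20 cm clear above the press, with the wrist force back to about zero. The gripper sat 2–3 mm off my first estimate of the screw axis, which gave a side load of about 17 N while turning. I reduced that with a small shift before the last step.

No check failed or disagreed.

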